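# Close, pin and hold the book mould

## Robot

A 7-joint arm with a two-finger parallel gripper is mounted at the origin on the work surface. World frame = base frame: x ahead of the robot, y to its left, z up, the work surface at z = 0. Lengths are in mm, angles in rad, forces in N, time in s.
With the tool pointing down it reaches from about 425 to 825 mm from the base axis. Payload 3.6 kg.
Tool frame: the origin (TCP) lies at the very end of the fingers, on their centre line; the grasp point (between the pads) lies 19 mm behind it; z points along the fingers, y is the line along which they close (so a half turn about z gives the same grasp; the last joint's range is limited). The gripper opens to 93 mm and grips with 3 to 60 N. Pads are 15 mm wide; open, the fingers measure 128 mm over their backs; the gripper's body (75 mm by 188 mm) begins 65 mm behind the grasp point.
Start: joints at [-1.246, 0.615, -0.013, 1.423, 0.008, 1.103, -0.04], TCP at [223.337, 610.395, 218.64] pointing down, gripper open.
Joint ranges: [-3.12, 3.12], [-0.3, 2.06], [-1.34, 1.32], [0.26, 2.42], [-1.36, 4.5], [0.01, 1.98], [-2.84, 2.84]. Speed limits (rad/s): [2.79, 2.79, 3.14, 3.14, 3.14, 3.14, 3.14].

## Interface

Orientations are given as a rotation vector (axis times angle).
In Python, from plant import robot gives the robot as it stands.
- The arm moves only by the tool step_arm, never from a script. Its argument "moves" is a list of rows, each a list of 6 numbers: the shift along the tool's x, y, z each as a share of 0.8 m, from -1 to 1, then the turn, a rotation vector about the tool's x, y, z each as a share of 90 degrees, from -1 to 1. In form: [[dx, dy, dz, rx, ry, rz], ...]. A call has 1 to 5 rows; each row is the pose to reach, as a shift and turn from the pose commanded when the call began, along the tool's axes at that moment; what a row does not reach only later rows make up. A row lasts 1/10 s, in which the tool goes at most 50 mm and 8.59 degrees, less where a joint would pass 70% of its speed; a pose out of reach is approached as far as the arm can. A call with a number of a shift or a turn outside -1 to 1 is refused whole. A call with a gripper value outside its range is refused whole. "claw" is the closure, from 0 (fully open) to 1 (shut), set as the call begins (left out, the last holds). The fingers move at their own pace and stop on an object; "squeeze" is the grip in N (left out, the last holds). Time passes only in rows, so rows that repeat a pose let the fingers close. It gives the time, the measured TCP pose, the force, the opening and the grip force at its end, in the units of the state.
- robot.sense(): the state, without advancing time (a new reading comes with each control period).
- robot.capture(name): name is "scene" or "top"; returns a dict with "image" (480x640x3 uint8, red, green, blue), "fx", "fy", "cx", "cy" (pixels), "k1" (the pictures are not rectified: a ray, as slopes to the right and down, at radius r is drawn at 1 + k1 r^2 times it, then the intrinsics apply), "R" (3x3) and "t" (3): a world point X has camera coordinates R X + t. Camera axes: x right, y down, z forward; pixel columns grow to the right and rows downward; lengths in mm; the calibration is good to about 2 mm. A picture is of the moment at which its call begins. There is no depth.
- robot.close_job(): hands the job in; it is judged then, once.
Trained networks look in the newest picture that a camera, given by its name, has taken for a name from the list of things; names that differ only in an ending like _2 or _b are one class to them, and where a whole thing is asked for, a point or a joint stands for the part that bears it (a point fixed in the world has none). Each returns a list of dicts, best first, with "score" (0 to 1); they miss things now and then, are a little off and sometimes report something else, mostly with a low value. They report only what shows in the picture. A call takes as long as a camera call. They do not tell look-alikes from the thing itself.
- robot.boxes_of(target, camera): "extent" ([centre column, centre row, width, height] in pixels, round what is visible of it).
- robot.outline_of(target, camera): "pixels" (480x640 bool, what is visible of it) and "extent" ([centre column, centre row, width, height] in pixels, round what is visible of it).
- robot.place_of(target, camera): "position" ([column, row] in pixels: a listed point, or the origin of a listed thing).
The state is a dict: "time": time; "joint_pos": joint angles; "qd": joint speeds; "tau": joint torques, N m; "tool_pos": TCP position; "orientation": TCP orientation; "ft_force": force on the tool from outside, world axes, zero at the start; "moment": the same for the moment, N m; "gripper_width": finger opening in mm; "grip_force": force on a finger pad.
Only numpy, scipy, OpenCV 4.12 (cv2) and the standard library are available. Lean on these libraries where they do the work, as an engineer would, in place of code of your own. Each camera call takes 0.05 s, during which the arm holds its last target. There are 200 camera calls.

## Task

Get the hinged iron casting mould ready for the pour: swing its open half fully shut, then take the round locking pin with the collar out of the wooden punch block and push it down through the aligned lugs until its collar sits on the top lug. Let go of the pin, take hold of both wooden handles together with the gripper and squeeze them firmly towards each other; finish like that, still squeezing, with the mould tight shut. Leave the punches, tools and castings lying around where they are.

Things in the scene. Friction and masses are not known exactly. Their poses are not given: they have to be found in the camera images.
- die: Base of the iron book mould, bolted to the bench; place and yaw vary (+-0.25). Origin: hinge axis at bench height, z up. The mould runs from the vertical hinge along -x, towards the robot; parting plane y = 0. Base plate: x -140 to 40, y +-75 mm, 12 mm high; the handles overhang it. Tallest part: hinge cap, 109 mm.
- die_fixed: Fixed half, same origin and axes as die, on the -y side: dark iron block x -110 to -12 mm, 30 mm thick (36 with ribs), top 104 mm high. At its end (x = -124 mm, y = 0) two lugs, 34 (x) by 26 (y) mm, with a vertical 14 mm hole: top lug z 59-71, bottom lug z 31-43 mm.
- swing (a joint): Angle of the swing half (mirror image, +y side): 0 shut (hard stop), positive open; starts 0.45 to 1.0, limit 1.3 rad. At angle q its point (-r, 0) lies at (-r cos q, +r sin q) in the die frame. Light friction (1 N at the handle), no spring: stays as left. Its one lug (z 45-57 mm) comes between the fixed two; the holes line up only when shut.
- grip_swing: Wooden handle of the swing half: bar 80 mm long (x), 14 thick (y), 26 tall, 45 to 71 mm above the bench. Origin at its middle; turns with the half; when shut its middle is at (-190, +17) mm in the die frame.
- grip_fixed: Wooden handle of the fixed half, the same bar at the same height. Origin at its middle, (-190, -17) mm in the die frame; never moves. Mould shut, the two handles lie parallel, 20 mm apart, 48 mm over their outer faces.
- squeeze (a point): Fixed point midway between the two handles as they lie when shut: die frame (-190, 0, 58) mm.
- lug_mouth (a point): Middle of the hole's mouth on top of the top lug: die frame (-124, 0, 71) mm.
- pin: Locking pin, plain round steel, upright, 102 mm long, about 110 g. Origin at its lower tip, z up. From the tip: 12 mm cone (4 to 12 mm across), 12 mm shank, collar 24 mm across at 56-62 mm, round grip 16 mm across at 62-102 mm. Starts in the block, collar on its top, tip 22 mm above the bench. Fully home in the mould the tip is 15 mm above the bench.
- block: Dark wooden punch block fixed to the bench, 196 (x) by 60 (y) mm, 78 mm tall; origin under its middle; place and yaw vary. Four holes, 16 mm across, 64 mm deep, in a row along x at -69, -23, 23, 69 mm: the pin (the only one with a collar) and three punches, in any order.
- punch0: Square dark steel chasing punch, 10 mm thick, 112 mm long, standing in the block (top 126 mm above the bench). Origin at its foot. Leave alone.
- punch1: The same, 106 mm long. Leave alone.
- punch2: The same, 116 mm long. Leave alone.
- hammer: Chasing hammer, 270 mm, lying on the left of the mould (26 mm high). Leave alone.
- rosette0: Cast brass rosette, 52 mm across, 13 mm high, lying in front of the mould. Leave alone.
- rosette1: The same, lying at the back right of the mould. Leave alone.
- bracket: Stepped brass bracket casting, 80 by 100 by 72 mm tall, left of the mould. Leave alone.
- mug: Steel mug, 72 mm across, 75 mm high, on the right beyond the block. Leave alone.
Mind the look-alikes: they are no part of the job. Several things have the shape of the pin; the one meant has the colours described above.

How it is judged:
By the outcome, as a careful person would: the job done as asked, in the order asked, and still so for the second after the job is handed in, while the arm keeps its last pose, push and grip.
It also fails if it takes over 72 s, if anything falls off the work surface, if the arm or the gripper's body presses on something with over 40 N, if the wrist force passes 120 N, or if a joint passes its speed limit or range.

## Working session

There is one attempt and no reset: what is moved stays moved. The work goes in short steps, Python scripts to look and compute and a tool call to move; the robot and the scene stay as the last step left them, time stands still between calls to the robot, and variables do not carry over. Pictures are saved under pics/ and viewed, at most 10 in all, crops included, and the job is handed in when it is done.

Besides the shell and the picture viewer there is one more tool, called after "Emit:" by a JSON object that holds its "name" and its "arguments". step_arm: Moves the arm, as the interface text tells. Shift numbers are shares of 0.8 m and turn numbers shares of 90 degrees, none past 1 either way. Its arguments: {"type":"object","properties":{"moves":{"type":"array","items":{"type":"array","items":{"type":"number"}}},"claw":{"type":"number"},"squeeze":{"type":"number"}},"required":["moves"]}

```bash
ls; mkdir -p pics
cat > h.py <<'E'
import numpy as np, cv2
from plant import robot
from scipy.spatial.transform import Rotation as Ro
def ray(c,uv):
    x=(uv[0]-c['cx'])/c['fx'];y=(uv[1]-c['cy'])/c['fy']
    a,b=x,y
    for _ in range(20):
        s=1+c['k1']*(a*a+b*b);a,b=x/s,y/s
    R=np.array(c['R']);t=np.array(c['t'])
    return -R.T@t, R.T@np.array([a,b,1.])
def atz(c,uv,z):
    o,d=ray(c,uv); return o+d*(z-o[2])/d[2]
def proj(c,X):
    p=np.array(c['R'])@np.array(X,float)+np.array(c['t']);a,b=p[0]/p[2],p[1]/p[2]
    s=1+c['k1']*(a*a+b*b);return np.array([c['fx']*a*s+c['cx'],c['fy']*b*s+c['cy']])
def tri(cs,uvs):
    A=np.zeros((3,3));B=np.zeros(3)
    for c,uv in zip(cs,uvs):
        o,d=ray(c,uv);d/=np.linalg.norm(d);P=np.eye(3)-np.outer(d,d);A+=P;B+=P@o
    return np.linalg.solve(A,B)
def save(c,n,box=None,k=1):
    im=c['image'][:,:,::-1]
    if box: im=im[box[1]:box[3],box[0]:box[2]]
    cv2.imwrite('pics/'+n,cv2.resize(im,None,fx=k,fy=k,interpolation=cv2.INTER_CUBIC))
def tomove(target,yaw=None):
    s=robot.sense();R=Ro.from_rotvec(s['orientation']);return R.inv().apply(np.array(target)-s['tool_pos'])/800
E
cat > m1.py <<'E'
from h import *
import pickle
cs={}
for n in('scene','top'):
    c=robot.capture(n);cs[n]=c;save(c,n+'1.png')
    print(n,c['fx'],c['k1'],-np.array(c['R']).T@np.array(c['t']))
    for t in ('die','grip_swing','grip_fixed','squeeze','lug_mouth','pin','block','swing'):
        try: print(t,[(np.round(d['position'],1).tolist(),round(d['score'],2)) for d in robot.place_of(t,n)][:4])
        except Exception as e: print(t,e)
pickle.dump(cs,open('cs.pkl','wb'))
s=robot.sense();print(s['orientation'],s['time'],Ro.from_rotvec(s['orientation']).as_matrix().round(3))
E
python3 m1.py
```

```text
pics
scene 435.98671598482645 0.014618997501759644 [ 948.89705488 -514.02828106  822.14932667]
die [([344.5, 270.3], 0.66)]
grip_swing [([343.6, 270.2], 0.53), ([313.0, 194.0], 0.45)]
grip_fixed [([264.3, 231.4], 0.83), ([293.6, 236.1], 0.32)]
squeeze [([270.4, 223.6], 0.65)]
lug_mouth [([293.6, 233.8], 0.68)]
pin [([208.5, 362.2], 0.57), ([286.4, 326.8], 0.56), ([264.8, 361.5], 0.55), ([241.3, 319.7], 0.46)]
block [([215.5, 311.6], 0.94)]
swing it knows: block, bracket, die, die_fixed, grip_fixed, grip_swing, hammer, lug_mouth, mug, pin, punch, rosette, squeeze
top 519.5949907290749 -0.06541579685407957 [ 414.42436284  -16.96576124 1221.05487126]
die [([321.0, 209.5], 0.19)]
grip_swing [([281.1, 275.5], 0.54), ([135.7, 311.2], 0.21)]
grip_fixed [([349.2, 283.5], 0.65)]
squeeze [([343.6, 285.5], 0.83)]
lug_mouth [([337.7, 257.7], 0.69)]
pin [([396.9, 214.3], 0.68), ([427.4, 240.8], 0.65), ([438.2, 209.3], 0.49), ([464.4, 244.3], 0.47)]
block [([431.4, 271.3], 0.86)]
swing it knows: block, bracket, die, die_fixed, grip_fixed, grip_swing, hammer, lug_mouth, mug, pin, punch, rosette, squeeze
[-5.48211578e-01 -3.09337356e+00 -1.33199994e-05] 0.8 [[-0.939  0.344 -0.   ]
 [ 0.344  0.939  0.   ]
 [ 0.     0.    -1.   ]]
```

View pics/scene1.png

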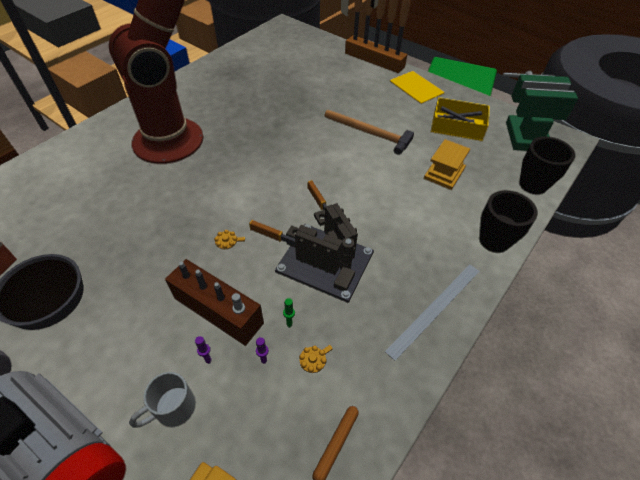

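View pics/top1.png

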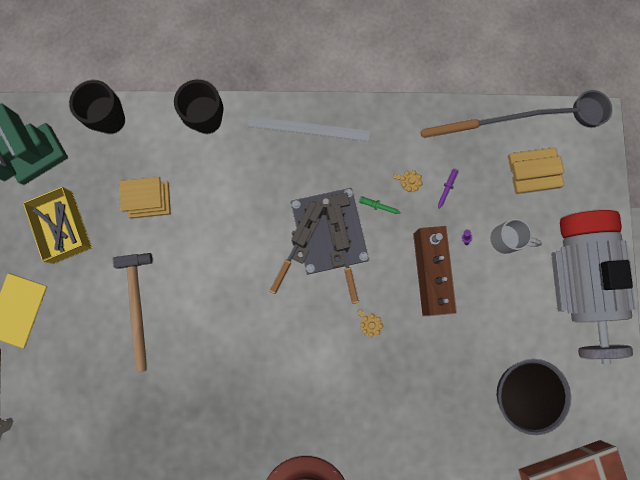

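The scene view shows the mould at (325,250), with its swing half open and its handles at (265,230) and (317,193). The block is at (215,300). There are four pin-shaped things: green at (289,312), purple at (203,348) and (262,348), and steel with a collar in the block at (238,302). The steel one, at (435,238) in the top view, fits the description because it is plain steel and stands in the block. I'll check it in a crop.

Run:
```python
from h import *
import pickle
cs=pickle.load(open('cs.pkl','rb'))
a=cs['scene']['image'][170:345,160:380,::-1];b=cs['top']['image'][175:325,260:465,::-1]
a=cv2.resize(a,(440*1,350));b=cv2.resize(b,None,fx=3.9,fy=3.9,interpolation=cv2.INTER_CUBIC)
cv2.imwrite('pics/b.png',b)
a=cs['scene']['image'][170:345,160:380,::-1];cv2.imwrite('pics/a.png',cv2.resize(a,None,fx=3.4,fy=3.4,interpolation=cv2.INTER_CUBIC))
```

```text
(no output)
```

View pics/a.png

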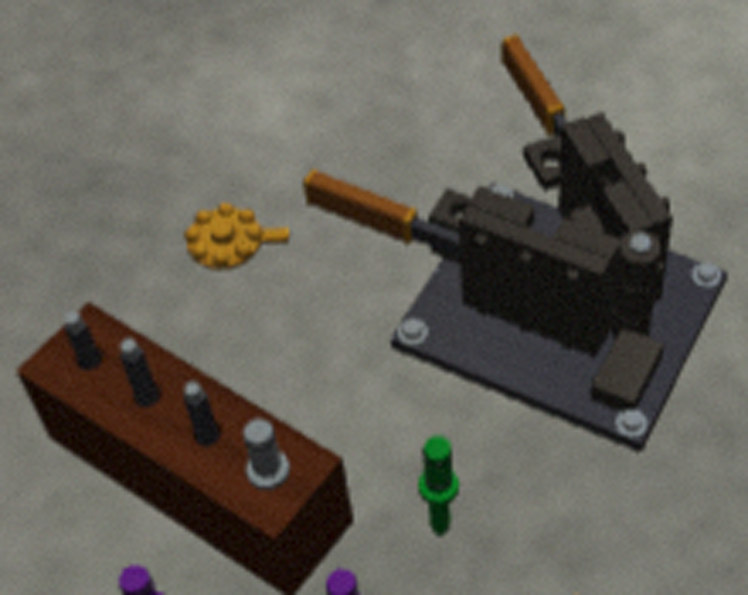

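View pics/b.png

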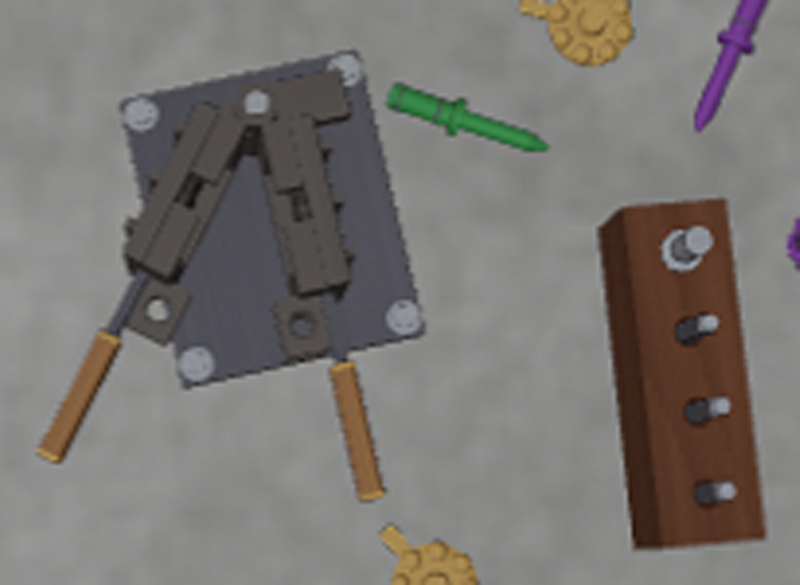

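The crops confirm it: steel with a collar, in the block's far hole, at crop (262,455). The green and purple ones are decoys. Next I'll fit the poses.

```bash
cat > fit.py <<'E'
from h import *
import pickle
from scipy.optimize import least_squares
cs=pickle.load(open('cs.pkl','rb'));S,T=cs['scene'],cs['top']
a=lambda u,v:((u+.5)/3.4-.5+160,(v+.5)/3.4-.5+170)
b=lambda u,v:((u+.5)/3.9-.5+260,(v+.5)/3.9-.5+175)
D=[(T,b(120,100),(40,75,12)),(T,b(357,52),(40,-75,12)),(T,b(424,330),(-140,-75,12)),(T,b(185,388),(-140,75,12)),(T,b(257,102),(0,0,109)),(T,b(303,325),(-124,0,71)),(T,b(370,496),(-230,-17,71)),(T,b(342,366),(-150,-17,71)),
(S,a(641,242),(0,0,109)),(S,a(640,448),(40,-75,12)),(S,a(392,343),(-140,-75,12)),(S,a(727,272),(40,75,12))]
W=[(T,b(50,458),(-230,17,71)),(T,b(108,338),(-150,17,71)),(T,b(157,309),(-124,0,57))]
B=[(S,a(20,370),(-98,-30,78)),(S,a(90,303),(-98,30,78)),(S,a(345,462),(98,30,78)),(S,a(275,535),(98,-30,78)),(T,b(625,207),(98,30,78)),(T,b(725,200),(98,-30,78)),(T,b(765,538),(-98,-30,78)),(T,b(655,546),(-98,30,78))]
P=[(S,a(258,430),(0,0,124)),(T,b(699,240),(0,0,124)),(T,b(682,250),(0,0,84)),(S,a(266,466),(0,0,84))]
def X(p,m):
    c,s=np.cos(p[2]),np.sin(p[2]);return (p[0]+c*m[0]-s*m[1],p[1]+s*m[0]+c*m[1],m[2])
def fit(L,x0):
    f=lambda p:np.concatenate([proj(c,X(p,m))-uv for c,uv,m in L])
    r=least_squares(f,x0,loss='soft_l1');print(np.round(r.x,3),f(r.x).reshape(-1,2).round(1).tolist());return r.x
d=fit(D,[550,0,.2])
for c in(S,T): fit([q for q in D if q[0] is c],d)
w=fit(W,[d[0],d[1],d[2]-.6]);print('q free',d[2]-w[2])
r=least_squares(lambda q:np.concatenate([proj(c,X((d[0],d[1],d[2]-q[0]),m))-uv for c,uv,m in W]),[.6]);print('q',r.x)
bl=fit(B,[450,-270,0.]);
for c in(S,T): fit([q for q in B if q[0] is c],bl)
p=fit(P,[520,-270,0])
for c in(S,T): fit([q for q in P if q[0] is c],p)
print('pin from block',X(bl,(69,0,0)))
for n,m in dict(lug=(-124,0,71),sq=(-190,0,58)).items(): print(n,X(d,m))
q=r.x[0];print('swing handle',X((d[0],d[1],d[2]-q),(-190,17,58)))
E
python3 fit.py
```

```text
[ 6.63086e+02 -4.18080e+01  2.26000e-01] [[-0.6, -0.4], [-0.0, -1.4], [0.4, 0.4], [-0.9, -0.4], [-0.3, -0.5], [-0.2, -0.7], [1.0, 0.4], [-0.1, -1.6], [-1.1, 0.2], [-0.3, -0.5], [-1.9, -1.0], [-0.4, -0.2]]
[ 6.65025e+02 -4.13230e+01  2.32000e-01] [[-0.2, 0.5], [0.8, -0.2], [-1.1, -0.3], [0.3, -0.0]]
[ 6.61963e+02 -4.23410e+01  2.22000e-01] [[-0.4, -0.0], [0.3, -0.9], [0.4, 1.1], [-0.9, -0.0], [-0.1, 0.0], [-0.1, -0.2], [0.8, 1.0], [-0.1, -1.0]]
[ 6.6354e+02 -3.8279e+01 -4.3400e-01] [[-0.4, 1.0], [0.4, -0.9], [-0.0, -0.0]]
q free 0.6608650008621664
q [0.67930722]
[ 5.16509e+02 -2.90343e+02  8.40000e-02] [[-1.0, -0.4], [-0.3, -0.9], [-1.1, -0.8], [-0.7, 1.5], [-1.2, -1.2], [-0.5, -1.4], [-0.9, -0.5], [0.4, -0.2]]
[ 5.18118e+02 -2.89767e+02  8.90000e-02] [[-0.4, 0.1], [0.3, -0.6], [-0.2, -0.7], [0.3, 1.6]]
[ 5.14728e+02 -2.91518e+02  7.70000e-02] [[-0.4, -0.5], [0.3, -0.6], [-0.6, 0.5], [0.7, 0.5]]
[ 584.112 -284.591    0.   ] [[-0.9, -0.0], [-0.6, -0.5], [-0.6, -0.4], [-0.5, 0.1]]
[ 585.012 -283.677    0.   ] [[-0.2, -0.1], [0.2, 0.1]]
[ 583.142 -285.894    0.   ] [[-0.0, -0.1], [0.0, 0.1]]
pin from block (np.float64(585.2647506740591), np.float64(-284.542970578196), 0)
lug (np.float64(542.2495604311752), np.float64(-69.6386878002276), 71)
sq (np.float64(477.9334138855123), np.float64(-84.45196878442638), 58)
swing handle (np.float64(499.68362576896385), np.float64(56.62340824760873), 58)
```

```bash
cat > w.py <<'E'
from h import *
H=np.array([663.1,-41.8]);YAW=.226
def dw(x,y,z,q=0): 
    f=YAW-q;c,s=np.cos(f),np.sin(f);return np.array([H[0]+c*x-s*y,H[1]+s*x+c*y,z])
def st():
    s=robot.sense();print('t',round(s['time'],2),'tcp',np.round(s['tool_pos'],1),'F',np.round(s['ft_force'],1),'w',round(s['gripper_width'],1),'g',round(s['grip_force'],1));return s
def rel(t): print(np.round(t,1),np.round(tomove(t),4).tolist())
def rotneed(yaw):  # tool y axis to world angle yaw, tool down
    R=Ro.from_rotvec(robot.sense()['orientation']);y=[np.cos(yaw),np.sin(yaw),0];z=[0,0,-1.];x=np.cross(y,z)
    v=(R.inv()*Ro.from_matrix(np.array([x,y,z]).T)).as_rotvec();print('turn',np.round(v/(np.pi/2),4).tolist())
E
python3 - <<'E'
from w import *
st();rotneed(YAW+np.pi/2);rel(dw(-190,24+50,218,.68));rel(dw(-190,24+50,218,.68)*[1,1,0]+[0,0,120])
E
```

```text
t 0.8 tcp [223.4 610.4 218.7] F [-0.  -0.  -0.7] w 92.7 g 0.0
turn [0.0, -0.0, -0.3672]
[524.8 108.  218. ] [-0.5697, -0.4602, 0.0008]
[524.8 108.  120. ] [-0.5697, -0.4602, 0.1233]
```

Emit:
{"name": "step_arm", "arguments": {"moves": [[-0.57, -0.46, 0, 0, 0, -0.367], [-0.57, -0.46, 0, 0, 0, -0.367], [-0.57, -0.46, 0, 0, 0, -0.367], [-0.57, -0.46, 0, 0, 0, -0.367], [-0.57, -0.46, 0, 0, 0, -0.367]], "claw": 1, "squeeze": 20}}

```text
time: 1.3
tool_pos: [353.2, 394.3, 218.9]
orientation: [-0.357, 3.121, 0.001]
ft_force: [-0.1, 0.3, 0.9]
gripper_width: 57.4
grip_force: 0.0
```

Run:
```python
from w import *
st();rotneed(YAW+np.pi/2);rel(dw(-190,24+50,218,.68))
```

```text
t 1.3 tcp [353.2 394.3 218.9] F [-0.1  0.3  0.9] w 57.4 g 0.0
turn [0.0003, 0.0004, 0.0012]
[524.8 108.  218. ] [-0.1282, -0.397, 0.001]
```

Emit:
{"name": "step_arm", "arguments": {"moves": [[-0.128, -0.397, 0.08, 0, 0, 0], [-0.128, -0.397, 0.08, 0, 0, 0], [-0.128, -0.397, 0.08, 0, 0, 0], [-0.128, -0.397, 0.08, 0, 0, 0], [-0.128, -0.397, 0.08, 0, 0, 0]]}}

```text
time: 1.8
tool_pos: [478.9, 183.5, 171.6]
orientation: [-0.354, 3.12, 0.001]
ft_force: [1.3, 0.3, 0.3]
gripper_width: 17.4
grip_force: 0.0
```

Emit:
{"name": "step_arm", "arguments": {"moves": [[-0.025, -0.085, 0.1, 0, 0, 0], [-0.025, -0.085, 0.1, 0, 0, 0], [-0.025, -0.085, 0.1, 0, 0, 0]]}}

```text
time: 2.1
tool_pos: [512.0, 116.9, 87.8]
orientation: [0.34, -3.116, 0.007]
ft_force: [-0.6, -1.2, -0.5]
gripper_width: 0.2
grip_force: 0.0
```

Run:
```python
from w import *
st();rotneed(YAW+np.pi/2);rel(dw(-190,24+50,47,.68))
for q in (.68,.6,.5,.4,.3,.2,.1,0,-.02):rel(dw(-190,24+19,47,q))
```

```text
t 2.1 tcp [512.  116.9  87.8] F [-0.6 -1.2 -0.5] w 0.2 g 0.0
turn [-0.0025, -0.0046, -0.0054]
[524.8 108.   47. ] [-0.0136, -0.0141, 0.051]
[511.2  80.2  47. ] [0.0105, -0.0445, 0.0513]
[501.9  67.6  47. ] [0.0252, -0.0573, 0.0514]
[491.8  51.   47. ] [0.042, -0.0748, 0.0516]
[483.4  33.4  47. ] [0.057, -0.094, 0.0518]
[476.8  15.1  47. ] [0.0701, -0.1146, 0.052]
[472.   -3.8  47. ] [0.0809, -0.1363, 0.0521]
[469.2 -23.   47. ] [0.0896, -0.1591, 0.0523]
[468.3 -42.5  47. ] [0.096, -0.1826, 0.0524]
[468.3 -46.4  47. ] [0.097, -0.1874, 0.0525]
```

Emit:
{"name": "step_arm", "arguments": {"moves": [[-0.01, -0.01, 0.051, 0, 0, 0], [-0.01, -0.01, 0.051, 0, 0, 0], [0.01, -0.04, 0.051, 0, 0, 0], [0.025, -0.057, 0.051, 0, 0, 0], [0.035, -0.066, 0.051, 0, 0, 0]]}}

```text
time: 2.6
tool_pos: [497.1, 65.8, 52.7]
orientation: [-0.354, 3.119, 0.0]
ft_force: [0.1, 0.7, 0.1]
gripper_width: 0.7
grip_force: 0.3
```

Run:
```python
from w import *
st()
for q in (.5,.4,.3,.2,.1,0.05):rel(dw(-190,24+19,47,q))
```

```text
t 2.6 tcp [497.1  65.8  52.7] F [0.1 0.7 0.1] w 0.7 g 0.3
[491.8  51.   47. ] [0.0106, -0.0166, 0.0071]
[483.4  33.4  47. ] [0.0258, -0.0356, 0.007]
[476.8  15.1  47. ] [0.039, -0.0561, 0.007]
[472.   -3.8  47. ] [0.0501, -0.0777, 0.007]
[469.2 -23.   47. ] [0.0589, -0.1004, 0.007]
[468.5 -32.7  47. ] [0.0625, -0.112, 0.0069]
```

Emit:
{"name": "step_arm", "arguments": {"moves": [[0.01, -0.016, 0.005, 0, 0, 0], [0.018, -0.026, 0.005, 0, 0, 0], [0.026, -0.036, 0.005, 0, 0, 0], [0.033, -0.046, 0.005, 0, 0, 0], [0.039, -0.056, 0.005, 0, 0, 0]]}}

```text
time: 3.1
tool_pos: [476.5, 14.5, 46.9]
orientation: [-0.354, 3.121, 0.0]
ft_force: [1.0, 0.3, 0.2]
gripper_width: 0.3
grip_force: 0.3
```

Run:
```python
from w import *
st()
for q in (.3,.25,.2,.15,.1,0.05,0,-.02):rel(dw(-190,24+19,47,q))
c=robot.capture('scene');save(c,'s2.png',(220,120,400,300),3)
```

```text
t 3.1 tcp [476.5  14.5  46.9] F [1.  0.3 0.2] w 0.3 g 0.3
[476.8  15.1  47. ] [-0.0005, 0.0006, -0.0002]
[474.2   5.7  47. ] [0.0053, -0.0101, -0.0002]
[472.   -3.8  47. ] [0.0106, -0.021, -0.0002]
[470.4 -13.4  47. ] [0.0153, -0.0323, -0.0002]
[469.2 -23.   47. ] [0.0195, -0.0437, -0.0002]
[468.5 -32.7  47. ] [0.023, -0.0553, -0.0002]
[468.3 -42.5  47. ] [0.026, -0.0672, -0.0002]
[468.3 -46.4  47. ] [0.027, -0.0719, -0.0002]
```

View pics/s2.png

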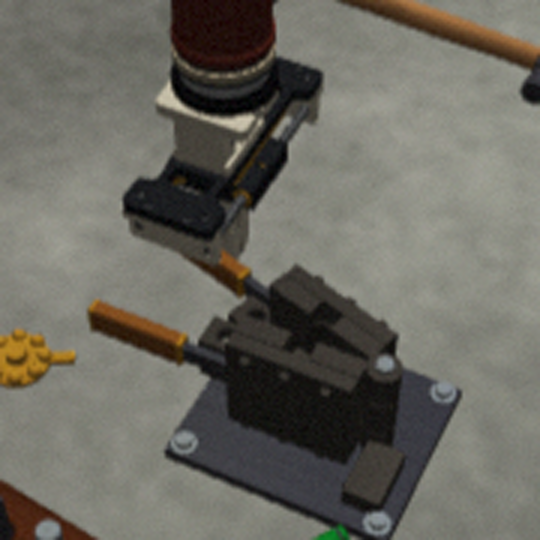

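The picture shows the fingers behind the swing handle, at crop (220,260), with the half about 0.35 rad open and closing. I'll keep pushing.

Emit:
{"name": "step_arm", "arguments": {"moves": [[0.006, -0.01, 0, 0, 0, 0], [0.011, -0.021, 0, 0, 0, 0], [0.015, -0.032, 0, 0, 0, 0], [0.019, -0.043, 0, 0, 0, 0], [0.022, -0.05, 0, 0, 0, 0]]}}

```text
time: 3.65
tool_pos: [468.3, -29.2, 46.7]
orientation: [0.352, -3.121, 0.001]
ft_force: [-0.3, 1.2, -0.5]
gripper_width: 0.6
grip_force: 0.3
```

Emit:
{"name": "step_arm", "arguments": {"moves": [[0.001, -0.003, 0, 0, 0, 0], [0.002, -0.006, 0, 0, 0, 0], [0.003, -0.009, 0, 0, 0, 0], [0.003, -0.012, 0, 0, 0, 0]]}}

```text
time: 4.05
tool_pos: [468.0, -37.6, 46.7]
orientation: [0.355, -3.121, -0.0]
ft_force: [-0.6, -0.4, 0.2]
gripper_width: 0.5
grip_force: 0.3
```

Run:
```python
from w import *
st()
for q in (0.05,0,-.02):rel(dw(-190,24+19,47,q))
```

```text
t 4.05 tcp [468.  -37.6  46.7] F [-0.6 -0.4  0.2] w 0.5 g 0.3
[468.5 -32.7  47. ] [-0.002, 0.0058, -0.0003]
[468.3 -42.5  47. ] [0.001, -0.006, -0.0003]
[468.3 -46.4  47. ] [0.002, -0.0107, -0.0003]
```

Emit:
{"name": "step_arm", "arguments": {"moves": [[0, -0.003, 0, 0, 0, 0], [0, -0.005, 0, 0, 0, 0], [0, -0.007, 0, 0, 0, 0]]}}

```text
time: 4.35
tool_pos: [469.2, -43.3, 46.7]
orientation: [0.354, -3.121, -0.0]
ft_force: [-0.2, 0.8, -0.8]
gripper_width: 0.3
grip_force: 0.3
```

Emit:
{"name": "step_arm", "arguments": {"moves": [[0, -0.002, 0, 0, 0, 0], [0, -0.003, 0, 0, 0, 0], [0, -0.004, 0, 0, 0, 0]]}}

```text
time: 4.65
tool_pos: [469.7, -45.0, 46.7]
orientation: [0.355, -3.12, -0.003]
ft_force: [-1.5, 5.3, 1.2]
gripper_width: 0.4
grip_force: 2.8
```

Emit:
{"name": "step_arm", "arguments": {"moves": [[0, -0.002, 0, 0, 0, 0], [0, -0.003, 0, 0, 0, 0], [0, -0.003, 0, 0, 0, 0]]}}

```text
time: 4.95
tool_pos: [469.6, -45.0, 46.7]
orientation: [0.359, -3.119, -0.007]
ft_force: [-2.3, 8.2, 2.6]
gripper_width: 0.7
grip_force: 4.4
```

Emit:
{"name": "step_arm", "arguments": {"moves": [[0, 0.03, 0, 0, 0, 0], [0, 0.04, -0.05, 0, 0, 0], [0, 0.04, -0.11, 0, 0, 0], [0, 0.04, -0.17, 0, 0, 0], [0, 0.04, -0.2, 0, 0, 0]]}}

```text
time: 5.45
tool_pos: [466.0, -18.1, 210.9]
orientation: [-0.352, 3.114, -0.003]
ft_force: [0.1, -0.2, 0.0]
gripper_width: 0.6
grip_force: 0.0
```

Run:
```python
from w import *
st();rel([584.5,-284.5,205]);rotneed(YAW+np.pi/2)
```

```text
t 5.45 tcp [466.  -18.1 210.9] F [ 0.1 -0.2  0. ] w 0.6 g 0.0
[ 584.5 -284.5  205. ] [-0.0699, -0.3576, 0.009]
turn [-0.0018, 0.0049, -0.0005]
```

Emit:
{"name": "step_arm", "arguments": {"moves": [[-0.07, -0.357, 0, 0, 0, 0], [-0.07, -0.357, 0, 0, 0, 0], [-0.07, -0.357, 0, 0, 0, 0], [-0.07, -0.357, 0, 0, 0, 0], [-0.07, -0.357, 0, 0, 0, 0]], "claw": 0}}

```text
time: 5.95
tool_pos: [566.0, -249.0, 207.1]
orientation: [-0.352, 3.121, -0.003]
ft_force: [1.6, -0.1, -0.1]
gripper_width: 35.8
grip_force: 0.0
```

Emit:
{"name": "step_arm", "arguments": {"moves": [[-0.007, -0.055, 0, 0, 0, 0], [-0.007, -0.055, 0, 0, 0, 0], [-0.007, -0.055, 0, 0, 0, 0]]}}

```text
time: 6.25
tool_pos: [580.2, -289.3, 206.0]
orientation: [0.349, -3.121, 0.001]
ft_force: [-0.5, 1.3, 1.3]
gripper_width: 60.0
grip_force: 0.0
```

Run:
```python
from w import *
st();rel([584.5,-284.5,88]);rotneed(YAW+np.pi/2)
```

```text
t 6.25 tcp [ 580.2 -289.3  206. ] F [-0.5  1.3  1.3] w 60.0 g 0.0
[ 584.5 -284.5   88. ] [-0.0067, 0.0047, 0.1475]
turn [-0.0002, -0.0006, -0.0021]
```

Emit:
{"name": "step_arm", "arguments": {"moves": [[-0.007, 0.005, 0, 0, 0, 0], [-0.007, 0.005, 0.04, 0, 0, 0], [-0.007, 0.005, 0.08, 0, 0, 0], [-0.007, 0.005, 0.11, 0, 0, 0], [-0.007, 0.005, 0.11, 0, 0, 0]]}}

```text
time: 6.75
tool_pos: [583.3, -278.6, 115.6]
orientation: [0.359, -3.115, -0.008]
ft_force: [-0.3, 0.2, -0.1]
gripper_width: 92.7
grip_force: 0.0
```

Run:
```python
from w import *
st();rel([584.5,-284.5,88]);rotneed(YAW+np.pi/2)
c=robot.capture('scene');save(c,'s3.png',(150,200,330,380),3)
```

```text
t 6.75 tcp [ 583.3 -278.6  115.6] F [-0.3  0.2 -0.1] w 92.7 g 0.0
[ 584.5 -284.5   88. ] [0.0, -0.0078, 0.0344]
turn [0.0036, -0.0037, 0.0021]
```

View pics/s3.png

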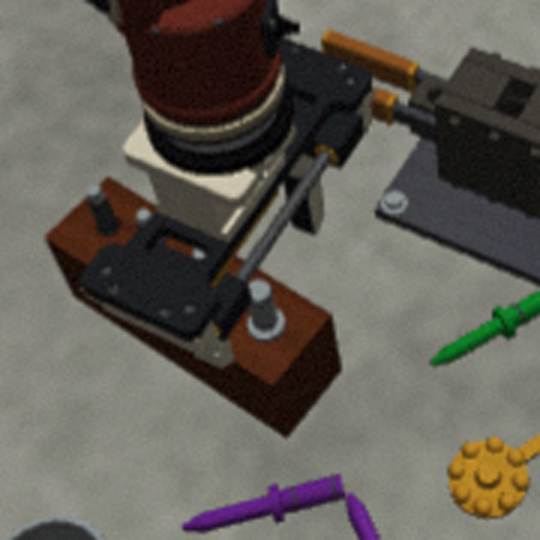

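The mould halves are together, with the lugs at crop (425,100). The steel pin at (262,300) stands between the open fingers. I'll trim the position and lower.

Emit:
{"name": "step_arm", "arguments": {"moves": [[0, -0.004, 0.015, 0, 0, 0], [0, -0.007, 0.034, 0, 0, 0], [0, -0.007, 0.034, 0, 0, 0], [0, -0.007, 0.034, 0, 0, 0]]}}

```text
time: 7.2
tool_pos: [586.4, -287.9, 91.3]
orientation: [0.353, -3.121, -0.0]
ft_force: [0.3, -0.6, 0.3]
gripper_width: 93.2
grip_force: 0.0
```

Run:
```python
from w import *
st();rel([584.5,-284.5,88]);rotneed(YAW+np.pi/2)
```

```text
t 7.2 tcp [ 586.4 -287.9   91.3] F [ 0.3 -0.6  0.3] w 93.2 g 0.0
[ 584.5 -284.5   88. ] [0.0013, 0.0047, 0.0041]
turn [0.0002, -0.0003, -0.0004]
```

Emit:
{"name": "step_arm", "arguments": {"moves": [[0.001, 0.004, 0.003, 0, 0, 0], [0.001, 0.004, 0.003, 0, 0, 0]]}}

```text
time: 7.4
tool_pos: [585.1, -284.2, 89.4]
orientation: [-0.355, 3.121, 0.001]
ft_force: [-0.3, -0.7, 0.6]
gripper_width: 92.8
grip_force: 0.0
```

Emit:
{"name": "step_arm", "arguments": {"moves": [[0, 0, 0, 0, 0, 0], [0, 0, 0, 0, 0, 0], [0, 0, 0, 0, 0, 0], [0, 0, 0, 0, 0, 0], [0, 0, 0, 0, 0, 0]], "claw": 1, "squeeze": 25}}

```text
time: 7.9
tool_pos: [585.1, -284.9, 89.2]
orientation: [-0.354, 3.122, -0.0]
ft_force: [-0.5, 0.6, 0.8]
gripper_width: 57.6
grip_force: 0.0
```

Emit:
{"name": "step_arm", "arguments": {"moves": [[0, 0, 0, 0, 0, 0], [0, 0, 0, 0, 0, 0], [0, 0, 0, 0, 0, 0], [0, 0, 0, 0, 0, 0], [0, 0, 0, 0, 0, 0]]}}

```text
time: 8.4
tool_pos: [585.1, -284.9, 89.2]
orientation: [0.354, -3.122, 0.0]
ft_force: [-0.9, 0.1, -0.5]
gripper_width: 17.4
grip_force: 0.0
```

Emit:
{"name": "step_arm", "arguments": {"moves": [[0, 0, 0, 0, 0, 0], [0, 0, 0, 0, 0, 0], [0, 0, 0, 0, 0, 0]]}}

```text
time: 8.7
tool_pos: [585.0, -284.8, 89.1]
orientation: [0.354, -3.121, -0.0]
ft_force: [-1.1, 0.9, 0.3]
gripper_width: 15.4
grip_force: 25.0
```

Emit:
{"name": "step_arm", "arguments": {"moves": [[0, 0, -0.02, 0, 0, 0], [0, 0, -0.05, 0, 0, 0], [0, 0, -0.09, 0, 0, 0], [0, 0, -0.13, 0, 0, 0], [0, 0, -0.14, 0, 0, 0]]}}

```text
time: 9.2
tool_pos: [587.1, -285.6, 205.0]
orientation: [-0.353, 3.115, -0.006]
ft_force: [0.9, 0.3, -1.3]
gripper_width: 15.4
grip_force: 25.0
```

Run:
```python
from w import *
st();rel(dw(-124,0,200));rotneed(YAW+np.pi/2)
```

```text
t 9.2 tcp [ 587.1 -285.6  205. ] F [ 0.9  0.3 -1.3] w 15.4 g 25.0
[542.3 -69.6 200. ] [-0.0058, 0.2758, 0.0051]
turn [-0.0029, 0.0038, -0.0002]
```

Emit:
{"name": "step_arm", "arguments": {"moves": [[-0.002, 0.06, 0, 0, 0, 0], [-0.004, 0.12, 0, 0, 0, 0], [-0.006, 0.18, 0, 0, 0, 0], [-0.008, 0.24, 0, 0, 0, 0], [-0.008, 0.274, 0, 0, 0, 0]]}}

```text
time: 9.7
tool_pos: [540.5, -64.3, 200.0]
orientation: [0.362, -3.118, -0.005]
ft_force: [0.1, 0.4, -1.2]
gripper_width: 15.6
grip_force: 25.0
```

Emit:
{"name": "step_arm", "arguments": {"moves": [[0, 0, 0.03, 0, 0, 0], [0, 0, 0.05, 0, 0, 0], [0, 0, 0.05, 0, 0, 0], [0, 0, 0.05, 0, 0, 0]]}}

```text
time: 10.1
tool_pos: [541.8, -69.9, 160.5]
orientation: [0.353, -3.12, -0.0]
ft_force: [0.1, 0.1, -1.3]
gripper_width: 15.8
grip_force: 25.0
```

Run:
```python
from w import *
s=st();rel(dw(-124,0,150));rotneed(YAW+np.pi/2)
cs={n:robot.capture(n) for n in('scene','top')}
tip=np.array(s['tool_pos'])-[0,0,67]
ims=[]
for n,c in cs.items():
    print(n,'tip',proj(c,tip),'lug',proj(c,dw(-124,0,71)))
    u,v=proj(c,dw(-124,0,90)).astype(int); im=c['image'][v-45:v+45,u-45:u+45,::-1];print(u-45,v-45)
    ims.append(cv2.resize(im,(390,390),interpolation=cv2.INTER_CUBIC))
cv2.imwrite('pics/s4.png',np.hstack(ims))
```

```text
t 10.1 tcp [541.8 -69.9 160.5] F [ 0.1  0.1 -1.3] w 15.8 g 25.0
[542.3 -69.6 150. ] [-0.0007, 0.0002, 0.0131]
turn [0.0003, -0.0011, -0.0003]
scene tip [293.69397496 225.28228386] lug [294.24927671 231.79032606]
249 181
top tip [337.76026968 256.31792184] lug [337.14579582 257.23737074]
292 211
```

View pics/s4.png

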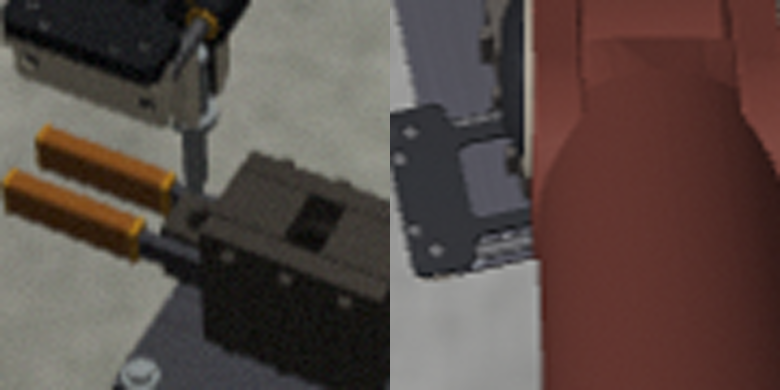

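The tip at crop (193,195) is right above the lug hole at (195,218), and the mould is shut. I'll lower it while watching the force.

Emit:
{"name": "step_arm", "arguments": {"moves": [[0, 0, 0.015, 0, 0, 0], [0, 0, 0.025, 0, 0, 0], [0, 0, 0.032, 0, 0, 0], [0, 0, 0.036, 0, 0, 0], [0, 0, 0.036, 0, 0, 0]]}}

```text
time: 10.7
tool_pos: [541.9, -69.7, 131.7]
orientation: [0.354, -3.12, -0.0]
ft_force: [-0.4, -0.5, -1.1]
gripper_width: 15.5
grip_force: 25.0
```

Emit:
{"name": "step_arm", "arguments": {"moves": [[0, 0, 0.003, 0, 0, 0], [0, 0, 0.006, 0, 0, 0], [0, 0, 0.009, 0, 0, 0], [0, 0, 0.012, 0, 0, 0], [0, 0, 0.012, 0, 0, 0]]}}

```text
time: 11.2
tool_pos: [542.3, -69.5, 122.5]
orientation: [-0.354, 3.121, 0.0]
ft_force: [1.0, 1.0, -1.4]
gripper_width: 15.8
grip_force: 25.0
```

Emit:
{"name": "step_arm", "arguments": {"moves": [[0, 0, 0.004, 0, 0, 0], [0, 0, 0.008, 0, 0, 0], [0, 0, 0.012, 0, 0, 0], [0, 0, 0.015, 0, 0, 0], [0, 0, 0.015, 0, 0, 0]]}}

```text
time: 11.7
tool_pos: [542.3, -69.5, 110.4]
orientation: [0.354, -3.122, -0.0]
ft_force: [1.0, 1.8, -2.7]
gripper_width: 15.7
grip_force: 25.0
```

Emit:
{"name": "step_arm", "arguments": {"moves": [[0, 0, 0.004, 0, 0, 0], [0, 0, 0.008, 0, 0, 0], [0, 0, 0.012, 0, 0, 0], [0, 0, 0.016, 0, 0, 0], [0, 0, 0.016, 0, 0, 0]]}}

```text
time: 12.2
tool_pos: [542.3, -69.6, 97.5]
orientation: [0.354, -3.122, -0.0]
ft_force: [1.1, 1.3, -2.7]
gripper_width: 15.8
grip_force: 25.0
```

Emit:
{"name": "step_arm", "arguments": {"moves": [[0, 0, 0.004, 0, 0, 0], [0, 0, 0.008, 0, 0, 0], [0, 0, 0.012, 0, 0, 0], [0, 0, 0.015, 0, 0, 0], [0, 0, 0.015, 0, 0, 0]]}}

```text
time: 12.7
tool_pos: [542.4, -69.6, 85.5]
orientation: [-0.354, 3.121, 0.0]
ft_force: [2.7, 2.3, -2.6]
gripper_width: 15.3
grip_force: 25.0
```

Emit:
{"name": "step_arm", "arguments": {"moves": [[0, 0, 0.002, 0, 0, 0], [0, 0, 0.004, 0, 0, 0], [0, 0, 0.005, 0, 0, 0], [0, 0, 0.006, 0, 0, 0], [0, 0, 0.006, 0, 0, 0]]}}

```text
time: 13.2
tool_pos: [542.5, -69.6, 82.1]
orientation: [-0.354, 3.121, -0.0]
ft_force: [0.3, 2.2, 5.6]
gripper_width: 15.2
grip_force: 25.0
```

Emit:
{"name": "step_arm", "arguments": {"moves": [[0, 0, -0.001, 0, 0, 0], [0, 0, -0.001, 0, 0, 0], [0, 0, -0.001, 0, 0, 0], [0, 0, -0.001, 0, 0, 0], [0, 0, -0.001, 0, 0, 0]], "claw": 0}}

```text
time: 13.7
tool_pos: [541.9, -70.1, 81.7]
orientation: [0.353, -3.121, 0.0]
ft_force: [-1.1, -0.2, -0.2]
gripper_width: 50.9
grip_force: 0.0
```

Emit:
{"name": "step_arm", "arguments": {"moves": [[0, 0, -0.02, 0, 0, 0], [0, 0, -0.06, 0, 0, 0], [0.02, 0, -0.09, 0, 0, 0], [0.06, 0, -0.09, 0, 0, 0], [0.082, 0, -0.09, 0, 0, 0]]}}

```text
time: 14.2
tool_pos: [476.4, -85.2, 154.6]
orientation: [0.353, -3.121, 0.001]
ft_force: [0.3, -0.7, -0.1]
gripper_width: 90.0
grip_force: 0.0
```

Run:
```python
from w import *
s=st();rel(dw(-190,0,45));rotneed(YAW+np.pi/2)
c=robot.capture('scene');save(c,'s5.png',(225,150,385,310),3.5)
print(proj(c,dw(-124,0,117)),proj(c,dw(-124,0,77)))
```

```text
t 14.2 tcp [476.4 -85.2 154.6] F [ 0.3 -0.7 -0.1] w 90.0 g 0.0
[477.9 -84.4  45. ] [-0.0022, 0.0006, 0.137]
turn [-0.0005, -0.0005, -0.0006]
[293.63414997 218.25547506] [294.17168326 230.08234861]
```

View pics/s5.png

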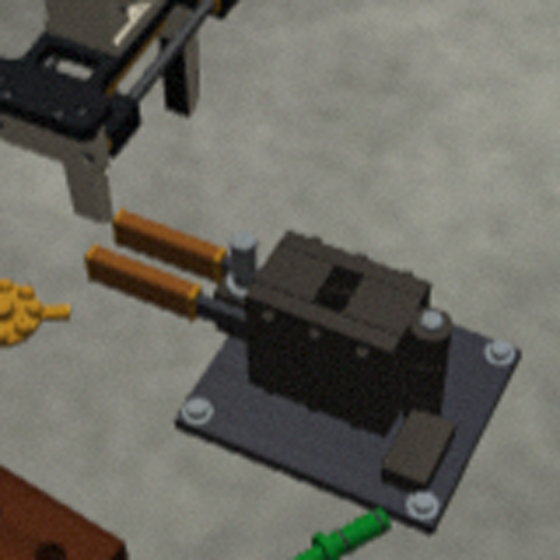

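The pin stands home, with its grip top at crop (244,238) against (240,239) predicted, the collar on the lug and the handles parallel. Next I lower over both handles.

Emit:
{"name": "step_arm", "arguments": {"moves": [[-0.002, 0.001, 0.03, 0, 0, 0], [-0.002, 0.001, 0.07, 0, 0, 0], [-0.002, 0.001, 0.11, 0, 0, 0], [-0.002, 0.001, 0.143, 0, 0, 0], [-0.002, 0.001, 0.143, 0, 0, 0]]}}

```text
time: 14.75
tool_pos: [477.7, -82.8, 36.7]
orientation: [0.354, -3.115, -0.003]
ft_force: [0.2, 0.0, 0.0]
gripper_width: 92.8
grip_force: 0.0
```

Emit:
{"name": "step_arm", "arguments": {"moves": [[0, 0, 0, 0, 0, 0], [0, 0, 0, 0, 0, 0], [0, 0, 0, 0, 0, 0], [0, 0, 0, 0, 0, 0], [0, 0, 0, 0, 0, 0]], "claw": 1, "squeeze": 25}}

```text
time: 15.25
tool_pos: [480.1, -83.4, 40.3]
orientation: [-0.353, 3.12, -0.001]
ft_force: [0.2, 0.3, -0.0]
gripper_width: 57.6
grip_force: 0.0
```

Emit:
{"name": "step_arm", "arguments": {"moves": [[0, 0, 0, 0, 0, 0], [0, 0, 0, 0, 0, 0], [0, 0, 0, 0, 0, 0], [0, 0, 0, 0, 0, 0], [0, 0, 0, 0, 0, 0]]}}

```text
time: 15.75
tool_pos: [479.7, -83.1, 39.9]
orientation: [-0.354, 3.121, 0.0]
ft_force: [-1.1, 1.7, 4.5]
gripper_width: 47.7
grip_force: 25.0
```

Emit:
{"name": "step_arm", "arguments": {"moves": [[0, 0, 0, 0, 0, 0], [0, 0, 0, 0, 0, 0], [0, 0, 0, 0, 0, 0], [0, 0, 0, 0, 0, 0], [0, 0, 0, 0, 0, 0]], "claw": 1, "squeeze": 50}}

```text
time: 16.25
tool_pos: [479.8, -83.2, 39.9]
orientation: [-0.354, 3.121, 0.0]
ft_force: [-1.5, 0.5, 5.9]
gripper_width: 47.9
grip_force: 50.0
```

Run:
```python
from w import *
s=st();c=robot.capture('scene');save(c,'s6.png',(150,150,390,390),2.4)
```

```text
t 16.25 tcp [479.8 -83.2  39.9] F [-1.5  0.5  5.9] w 47.9 g 50.0
```

View pics/s6.png

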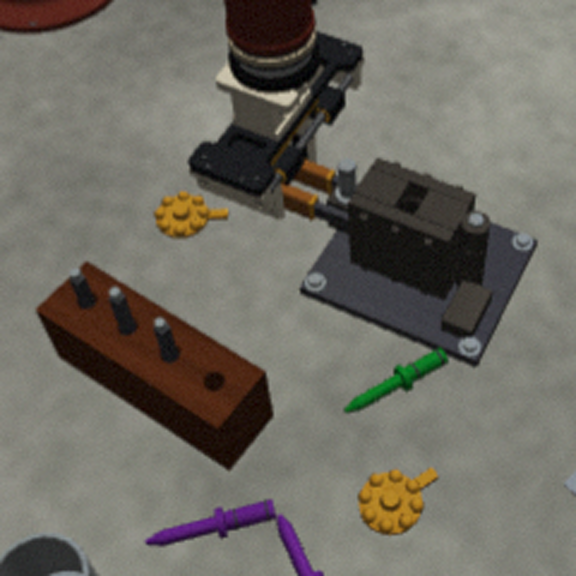

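The last picture shows both handles clamped at crop (305,190), the pin home at (345,180), and the three punches still in the block. The coloured decoy pins toppled on their own before the arm came near them. I'm handing in the job.

```bash
python3 -c "
from plant import robot
print(robot.close_job())"
```

```text
the job is handed in; nothing more can be done
None
```

The mould is shut, the collared steel pin is seated with its collar on the top lug, and the gripper is squeezing both handles at 50 N; I handed the job in at about 16 s, but no verdict came back.

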